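Move the row of end sticks from the cutting board to the curing rack, in lane order

TASK

Take the loose end stick of each of the four colour lanes on the wooden cutting board over to the aluminium curing rack, one stick to a groove, keeping the row in the same left-to-right order as the lanes on the board, since the lab goes by position. Leave every stick lying fully down in its groove, in line with it and centred across the two notched bars, and let none fall onto the bench: a fallen stick is scrap.

Things in the scene. Friction and masses are not known exactly. Their poses are not given: they have to be found in the camera images.
- board: Brown fixed wooden board 400 x 268 mm, side rails 56 mm high. Origin on the bench under the middle of the row of loose sticks; x along the lanes, away from the robot, y left, yaw within 0.22 rad. Lane centres at y = 75, 25, -25, -75 mm; loose sticks' axis at z 53 mm on toothed strips (x -16 to 16 mm, top z 58). Fore and aft of these (x -80 to -18, 18 to 70) it is flat at z 30: finger room.
- rack: Aluminium rack, blue ends, fixed left or right of the board. Origin on the bench under its centre; x along the grooves, away from the robot, y left, yaw within 0.22 rad. V-groove centres at y = 75, 25, -25, -75 mm; a seated stick's axis is at z 47 mm. Bars span x -16 to 16 mm, teeth to z 52; open fore and aft down to a drip plate (z 4). End plates y +-128 mm, 90 mm long, loops to z 82.
- stick_black: Loose matt black crayon stick, hard cylinder, diameter 28, length 50 mm, about 45 g, lying at the near end of its colour's lane, 45 mm clear of it. Origin at its centre, x along its axis (parallel to board x); it may roll. Sticks are 22 mm apart side by side: grasp from above by the two flat ends (50 mm, fingers closing along x), TCP at axis height or up to 8 mm above.
- stick_red: Loose brick red (red oxide) crayon stick, hard cylinder, diameter 28, length 50 mm, about 45 g, lying at the near end of its colour's lane, 45 mm clear of it. Origin at its centre, x along its axis (parallel to board x); it may roll. Sticks are 22 mm apart side by side: grasp from above by the two flat ends (50 mm, fingers closing along x), TCP at axis height or up to 8 mm above.
- stick_yellow: Loose ochre yellow crayon stick, hard cylinder, diameter 28, length 50 mm, about 45 g, lying at the near end of its colour's lane, 45 mm clear of it. Origin at its centre, x along its axis (parallel to board x); it may roll. Sticks are 22 mm apart side by side: grasp from above by the two flat ends (50 mm, fingers closing along x), TCP at axis height or up to 8 mm above.
- stick_white: Loose chalk white crayon stick, hard cylinder, diameter 28, length 50 mm, about 45 g, lying at the near end of its colour's lane, 45 mm clear of it. Origin at its centre, x along its axis (parallel to board x); it may roll. Sticks are 22 mm apart side by side: grasp from above by the two flat ends (50 mm, fingers closing along x), TCP at axis height or up to 8 mm above.
- lane_black: Lane of four matt black cut sticks end to end on the board, 206 mm long, diameter 28 mm, fixed: they stay. Origin at the middle of the lane, on its axis, 173 mm beyond the loose sticks' row; x as the board's x. Which of the board's four lanes has which colour changes with each start.
- lane_red: Lane of four brick red (red oxide) cut sticks end to end on the board, 206 mm long, diameter 28 mm, fixed: they stay. Origin at the middle of the lane, on its axis, 173 mm beyond the loose sticks' row; x as the board's x. Which of the board's four lanes has which colour changes with each start.
- lane_yellow: Lane of four ochre yellow cut sticks end to end on the board, 206 mm long, diameter 28 mm, fixed: they stay. Origin at the middle of the lane, on its axis, 173 mm beyond the loose sticks' row; x as the board's x. Which of the board's four lanes has which colour changes with each start.
- lane_white: Lane of four chalk white cut sticks end to end on the board, 206 mm long, diameter 28 mm, fixed: they stay. Origin at the middle of the lane, on its axis, 173 mm beyond the loose sticks' row; x as the board's x. Which of the board's four lanes has which colour changes with each start.
There are look-alikes about, which are no part of the job. What is shaped like the stick_white but green or turquoise is not meant.

How it is judged (in metres and radians):
At the end, for the whole second after the job is handed in: Each loose stick lies released, at rest, in the rack groove at the same place in the left-to-right row as its colour's lane on the board: within 8 mm across and 12 mm along the groove, 5 mm of the seated height, 0.15 rad of the groove's direction (x of stick_black in the frame of rack between -0.012 and 0.012 m and z of stick_black in the frame of rack between 0.0418 and 0.0518 m and angle between the x axis of each of stick_black, stick_red, stick_yellow, stick_white and the x axis of rack, either way round below 0.15 rad and linear speed of each of stick_black, stick_red, stick_yellow, stick_white below 0.01 m/s and angular speed of each of stick_black, stick_red, stick_yellow, stick_white below 0.3 rad/s and ((y of lane_black in the frame of board between 0.06 and 0.09 m and y of stick_black in the frame of rack between 0.067 and 0.083 m) or (y of lane_black in the frame of board between 0.01 and 0.04 m and y of stick_black in the frame of rack between 0.017 and 0.033 m) or (y of lane_black in the frame of board between -0.04 and -0.01 m and y of stick_black in the frame of rack between -0.033 and -0.017 m) or (y of lane_black in the frame of board between -0.09 and -0.06 m and y of stick_black in the frame of rack between -0.083 and -0.067 m)) and x of stick_red in the frame of rack between -0.012 and 0.012 m and z of stick_red in the frame of rack between 0.0418 and 0.0518 m and ((y of lane_red in the frame of board between 0.06 and 0.09 m and y of stick_red in the frame of rack between 0.067 and 0.083 m) or (y of lane_red in the frame of board between 0.01 and 0.04 m and y of stick_red in the frame of rack between 0.017 and 0.033 m) or (y of lane_red in the frame of board between -0.04 and -0.01 m and y of stick_red in the frame of rack between -0.033 and -0.017 m) or (y of lane_red in the frame of board between -0.09 and -0.06 m and y of stick_red in the frame of rack between -0.083 and -0.067 m)) and x of stick_yellow in the frame of rack between -0.012 and 0.012 m and z of stick_yellow in the frame of rack between 0.0418 and 0.0518 m and ((y of lane_yellow in the frame of board between 0.06 and 0.09 m and y of stick_yellow in the frame of rack between 0.067 and 0.083 m) or (y of lane_yellow in the frame of board between 0.01 and 0.04 m and y of stick_yellow in the frame of rack between 0.017 and 0.033 m) or (y of lane_yellow in the frame of board between -0.04 and -0.01 m and y of stick_yellow in the frame of rack between -0.033 and -0.017 m) or (y of lane_yellow in the frame of board between -0.09 and -0.06 m and y of stick_yellow in the frame of rack between -0.083 and -0.067 m)) and x of stick_white in the frame of rack between -0.012 and 0.012 m and z of stick_white in the frame of rack between 0.0418 and 0.0518 m and ((y of lane_white in the frame of board between 0.06 and 0.09 m and y of stick_white in the frame of rack between 0.067 and 0.083 m) or (y of lane_white in the frame of board between 0.01 and 0.04 m and y of stick_white in the frame of rack between 0.017 and 0.033 m) or (y of lane_white in the frame of board between -0.04 and -0.01 m and y of stick_white in the frame of rack between -0.033 and -0.017 m) or (y of lane_white in the frame of board between -0.09 and -0.06 m and y of stick_white in the frame of rack between -0.083 and -0.067 m))); the robot touches nothing.
It fails at once if a stick falls onto the bench (height (world z) of any of stick_black, stick_red, stick_yellow, stick_white below 0.022 m).
It also fails if it takes over 90 s, if anything falls off the work surface, if the arm or the gripper's body presses on something with over 40 N, if the wrist force passes 120 N, or if a joint passes its speed limit or range.

ROBOT

A 6-joint arm with a two-finger parallel gripper is mounted at the origin on the work surface. World frame = base frame: x ahead of the robot, y to its left, z up, the work surface at z = 0. Lengths are in mm, angles in rad, forces in N, time in s.
With the tool pointing down it reaches from about 250 to 775 mm from the base axis. Payload 4 kg.
Tool frame: the origin (TCP) lies between the finger pads, 19 mm behind the fingertips; this is the grasp point; z points along the fingers, y is the direction in which the jaws open and shut (so a half turn about z gives the same grasp; the last joint's range is limited). The gripper opens to 85 mm and grips with 20 to 120 N. Pads are 22 mm wide; open, the fingers measure 114 mm over their backs; the gripper's body (76 mm by 85 mm) begins 54 mm behind the grasp point. The pads swing forward as they close: fully open they stand 13 mm farther back than shut.
Start: joints at [-0.103, 0.087, 1.371, -0, 1.684, -0.103], TCP at [550.014, -0.006, 250.041] pointing down, gripper open.
Joint ranges: [-3.1, 3.1], [-0.76, 2.03], [0.27, 2.55], [-1.08, 4.22], [0.17, 2.65], [-2.57, 2.57]. Speed limits (rad/s): [2.79, 2.79, 3.14, 3.14, 3.14, 3.14].

INTERFACE

Orientations are given as a unit quaternion [x, y, z, w].
In Python, from workcell import env, optics, order gives the robot as it stands.
- The arm moves only by the tool apply_moves, never from a script. Its argument "deltas" is a list of rows, each an object with "hand": the finger opening in m, from 0 to 0.0854; "xyz": the shift along the tool's x, y, z in m, a list of three; "delta_rot": the turn, a rotation vector about the tool's x, y, z in rad, a list of three. A call has 1 to 12 rows; each row is the pose to reach, as a shift and turn from the pose commanded when the call began, along the tool's axes at that moment; what a row does not reach only later rows make up. A row lasts 1/8 s, in which the tool goes at most 62.5 mm and 10.7 degrees, less where a joint would pass 70% of its speed; a pose out of reach is approached as far as the arm can. A call with a gripper value outside its range is refused whole. The fingers move at their own pace and stop on an object; "squeeze" is the grip in N (left out, the last holds). Time passes only in rows, so rows that repeat a pose let the fingers close. It gives the time, the measured TCP pose, the force and the opening at its end, in the units of the state.
- env.observe(): the state, without advancing time (a new reading comes with each control period).
- optics.capture(name): name is "scene" or "side" or "wrist"; returns a dict with "pixels" (400x640x3 uint8, red, green, blue), "z_map" (400x640 float32, mm along the optical axis (not along the pixel's ray), 0 where there is no reading), "fx", "fy", "cx", "cy" (pixels), "R" (3x3) and "t" (3): a world point X has camera coordinates R X + t. Camera axes: x right, y down, z forward; pixel columns grow to the right and rows downward; lengths in mm; the calibration is good to about 2 mm. A picture is of the moment at which its call begins.
- order.sign_off(): hands the job in, once; it reports no verdict.
The state is a dict: "time": time; "joints": joint angles; "qvel": joint speeds; "joint_efforts": joint torques, N m; "position": TCP position; "tool_rot": TCP orientation; "wrist_force": force on the tool from outside, world axes, zero at the start; "wrist_torque": the same for the moment, N m; "width": finger opening in mm.
Only numpy, scipy, OpenCV 4.12 (cv2) and the standard library are available. Lean on these libraries where they do the work, as an engineer would, in place of code of your own. Each camera call takes 0.05 s, during which the arm holds its last target. There are 200 camera calls.

## Working session

There is one attempt and no reset: what is moved stays moved. The work goes in short steps, Python scripts to look and compute and a tool call to move; the robot and the scene stay as the last step left them, time stands still between calls to the robot, and variables do not carry over. Pictures are saved under pics/ and viewed, about 12 in all and at most 16, crops included, and the job is handed in when it is done.

Besides the shell and the picture viewer there is one more tool, called in YAML: its name, and indented under it one key for each argument. apply_moves: Moves the arm, as the interface text tells. Its arguments: {"type":"object","properties":{"deltas":{"type":"array","items":{"type":"object","properties":{"hand":{"type":"number"},"xyz":{"type":"array","items":{"type":"number"}},"delta_rot":{"type":"array","items":{"type":"number"}}}}},"squeeze":{"type":"number"}},"required":["deltas"]}

```bash
mkdir -p pics; ls; python3 - <<'E'
from workcell import env, optics, order
import cv2,numpy as np
s=env.observe(); print({k:np.round(v,3) for k,v in s.items()})
for n in ("scene","side","wrist"):
    c=optics.capture(n); cv2.imwrite(f"pics/{n}0.png",c["pixels"][...,::-1]); np.savez(f"pics/{n}0.npz",**c)
    print(n,c["fx"],c["fy"],c["cx"],c["cy"],np.round(c["R"],3).tolist(),np.round(c["t"],1), "cam",np.round(-c["R"].T@c["t"],0))
E
```

```text
pics
{'time': np.float64(0.0), 'joints': array([-0.103,  0.088,  1.372, -0.   ,  1.684, -0.103]), 'qvel': array([-0.   ,  0.001, -0.002, -0.004, -0.001,  0.   ]), 'joint_efforts': array([ 0.0000e+00, -3.5186e+01, -3.1328e+01,  0.0000e+00,  1.1000e-02,
        0.0000e+00]), 'position': array([5.49537e+02, 1.90000e-02, 2.48824e+02]), 'tool_rot': array([ 0.707,  0.707, -0.001, -0.001]), 'wrist_force': array([-0.019, -0.049, -1.097]), 'wrist_torque': array([-0.011, -0.021, -0.011]), 'width': np.float64(85.222)}
scene 392.86721551855146 392.86721551855146 322.3275994442557 199.29513210051041 [[0.69, 0.724, 0.008], [0.453, -0.423, -0.785], [-0.564, 0.545, -0.62]] [-387.9 -137.8 1534.4] cam [1196. -614.  846.]
side 366.76800146133274 366.76800146133274 325.3904564571603 200.81141425370566 [[-0.933, -0.359, -0.01], [-0.247, 0.661, -0.708], [0.261, -0.659, -0.706]] [481.3 103.8 873.2] cam [247. 679. 695.]
wrist 318.85387344770527 318.85387344770527 316.34310920116303 199.75194681263474 [[1.0, 0.0, -0.003], [0.001, -0.963, 0.268], [-0.002, -0.268, -0.963]] [-549.3  -35.   378.2] cam [550.  68. 372.]
```

View pics/scene0.png

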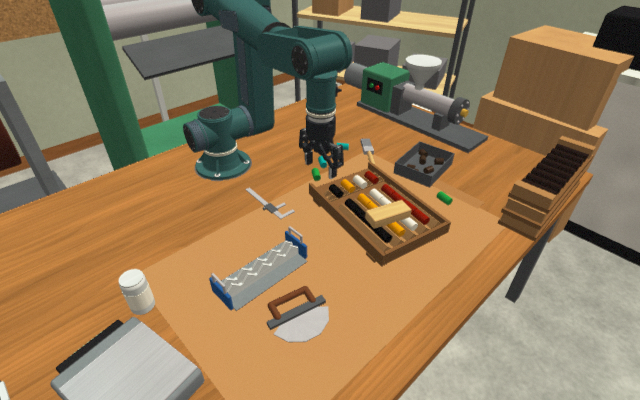

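View pics/side0.png

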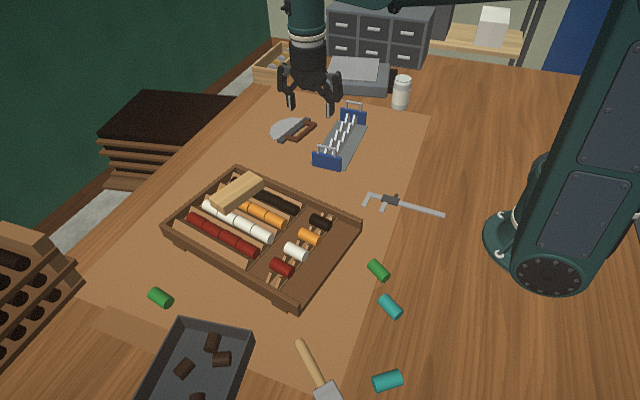

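```bash
python3 - <<'E'
import cv2,numpy as np
def crop(n,u,v,k):
    im=cv2.imread(f"pics/{n}0.png")[v:v+300//k,u:u+400//k]
    return cv2.resize(im,(400,300),interpolation=cv2.INTER_CUBIC)
a=np.hstack([crop("scene",310,165,4),crop("side",260,200,4)])
b=np.hstack([crop("scene",210,230,4),crop("side",300,97,4)])
cv2.imwrite("pics/m1.png",np.vstack([a,b]))
E
```

```text
(no output)
```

View pics/m1.png

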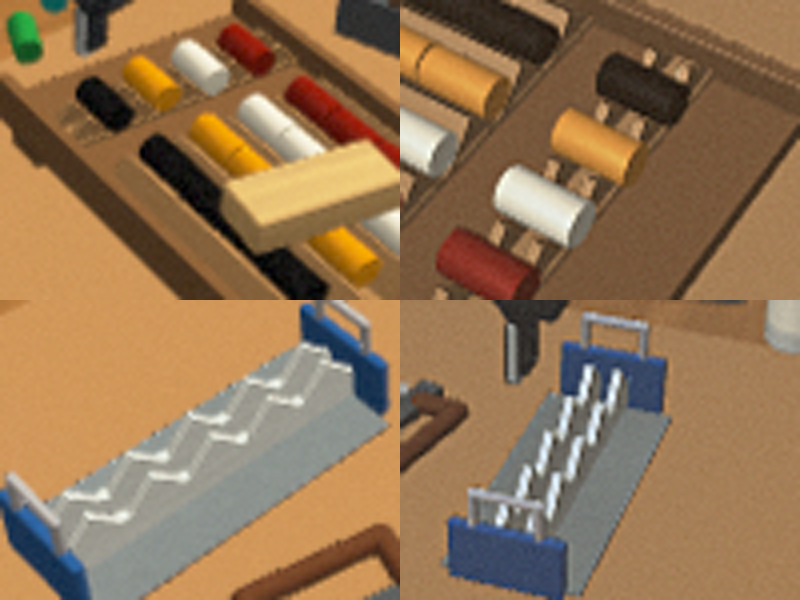

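View pics/wrist0.png

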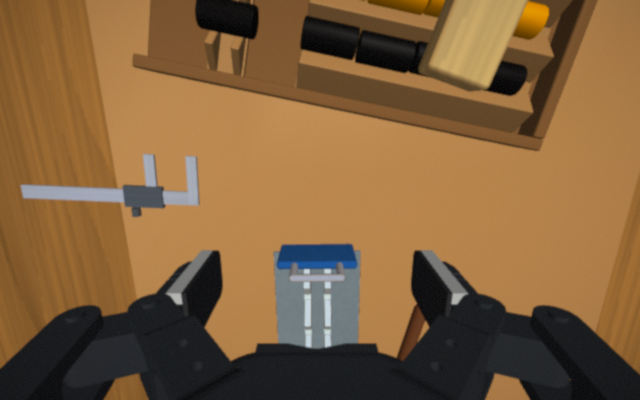

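```bash
cat > h.py <<'E'
import cv2,numpy as np
def P(c):
    K=np.array([[c["fx"],0,c["cx"]],[0,c["fy"],c["cy"]],[0,0,1]]); return K@np.c_[c["R"],c["t"]]
def tri(c1,p1,c2,p2):
    X=cv2.triangulatePoints(P(c1),P(c2),np.array(p1,float).T,np.array(p2,float).T); return (X[:3]/X[3]).T
def proj(c,X):
    x=P(c)@np.r_[np.array(X,float).T,np.ones((1,len(X)))]; return (x[:2]/x[2]).T
def ray(c,p,z):  # world point at height z seen at pixel p
    d=c["R"].T@np.array([(p[0]-c["cx"])/c["fx"],(p[1]-c["cy"])/c["fy"],1]); o=-c["R"].T@c["t"]
    return o+d*(z-o[2])/d[2]
E
python3 - <<'E'
from h import *
sc=np.load("pics/scene0.npz"); sd=np.load("pics/side0.npz")
a=[(336.25,190.75),(347.75,185.75),(360,181.75),(371.75,177.25)]
b=[(320.75,222),(309.75,236.75),(296.25,251.75),(282,266.5)]
X=tri(sc,a,sd,b); print("sticks KYWR",X.round(1)); print(np.abs(proj(sc,X)-a).max(),np.abs(proj(sd,X)-b).max())
d=X[3]-X[0]; print("yaw",np.arctan2(-d[0],d[1]), "ctr",X.mean(0))
f=lambda l,o:[(o[0]+u/4,o[1]+v/4) for u,v in l]
a=f([(12,180),(60,245),(320,3),(365,25)],(210,230)); b=f([(245,25),(188,18),(140,208),(75,192)],(300,97))
X=tri(sc,a,sd,b); print("loops",X.round(1)); print(np.abs(proj(sc,X)-a).max(),np.abs(proj(sd,X)-b).max())
d=X[2:].mean(0)-X[:2].mean(0); print("yaw",np.arctan2(-d[0],d[1]),"ctr",X.mean(0))
E
```

```text
sticks KYWR [[470.5 149.9  51.9]
 [477.2 199.4  51.3]
 [489.1 248.3  50.4]
 [500.8 295.9  52.7]]
0.38326897775772295 0.7246082217837397
yaw -0.20490566269723304 ctr [484.37851892 223.39548735  51.57197048]
loops [[ 528.7 -354.1   77.3]
 [ 582.7 -358.6   68.7]
 [ 529.  -102.3   70.2]
 [ 574.7  -97.6   76.4]]
2.00829356950851 1.7321704403770468
yaw 0.015079861719086674 ctr [ 553.7572449  -228.14128601   73.14754233]
```

apply_moves:
  deltas:
    - {"xyz":[-0.06,0,0],"hand":0.085,"delta_rot":[0,0,0]}
    - {"xyz":[-0.12,0,0],"hand":0.085,"delta_rot":[0,0,0]}
    - {"xyz":[-0.18,0,0],"hand":0.085,"delta_rot":[0,0,0]}
    - {"xyz":[-0.24,0,0],"hand":0.085,"delta_rot":[0,0,0]}
    - {"xyz":[-0.29,0,0],"hand":0.085,"delta_rot":[0,0,0]}
    - {"xyz":[-0.29,0,0],"hand":0.085,"delta_rot":[0,0,0]}
    - {"xyz":[-0.29,0,0],"hand":0.085,"delta_rot":[0,0,0]}
  squeeze: 40

```text
time: 1.02
position: [549.9, -289.7, 249.4]
tool_rot: [0.707, 0.707, 0.0, -0.001]
wrist_force: [0.9, 0.0, -0.0]
width: 85.1
```

```bash
cat > cap.py <<'E'
import sys,cv2,numpy as np
from workcell import env,optics
s=env.observe(); c=optics.capture("wrist"); n=sys.argv[1]
cv2.imwrite(f"pics/{n}.png",c["pixels"][...,::-1]); np.savez(f"pics/{n}.npz",**c)
print({k:np.round(s[k],3) for k in("time","position","tool_rot","wrist_force","width")})
E
python3 cap.py r1
```

```text
{'time': np.float64(1.025), 'position': array([ 549.88 , -289.674,  249.415]), 'tool_rot': array([ 0.707,  0.707,  0.   , -0.001]), 'wrist_force': array([ 0.878,  0.045, -0.039]), 'width': np.float64(85.068)}
```

View pics/r1.png

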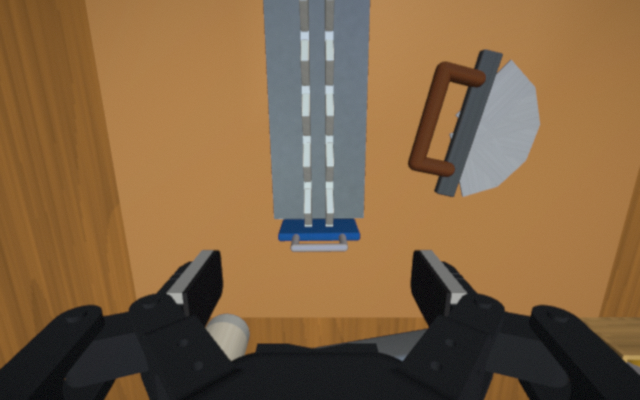

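apply_moves:
  deltas:
    - {"xyz":[-0.05,0,0],"hand":0.085,"delta_rot":[0,0,0]}
    - {"xyz":[-0.05,0,0],"hand":0.085,"delta_rot":[0,0,0]}
    - {"xyz":[-0.05,0,0],"hand":0.085,"delta_rot":[0,0,0]}

```text
time: 1.45
position: [550.4, -338.5, 250.1]
tool_rot: [0.707, 0.708, 0.0, -0.0]
wrist_force: [0.0, -0.1, -0.4]
width: 85.1
```

```bash
python3 cap.py r2; python3 - <<'E'
import cv2,numpy as np
a=cv2.imread("pics/r1.png")[0:266,250:380];b=cv2.imread("pics/r2.png")[0:266,250:380]
a,b=[cv2.resize(cv2.rotate(i,cv2.ROTATE_90_CLOCKWISE),None,fx=3,fy=3*.75,interpolation=cv2.INTER_CUBIC)[:, :] for i in (a,b)]
cv2.imwrite("pics/m2.png",np.vstack([a,b])); print(a.shape)
E
```

```text
{'time': np.float64(1.45), 'position': array([ 550.375, -338.527,  250.14 ]), 'tool_rot': array([ 0.707,  0.708,  0.   , -0.   ]), 'wrist_force': array([ 0.007, -0.103, -0.438]), 'width': np.float64(85.14)}
(292, 798, 3)
```

View pics/m2.png

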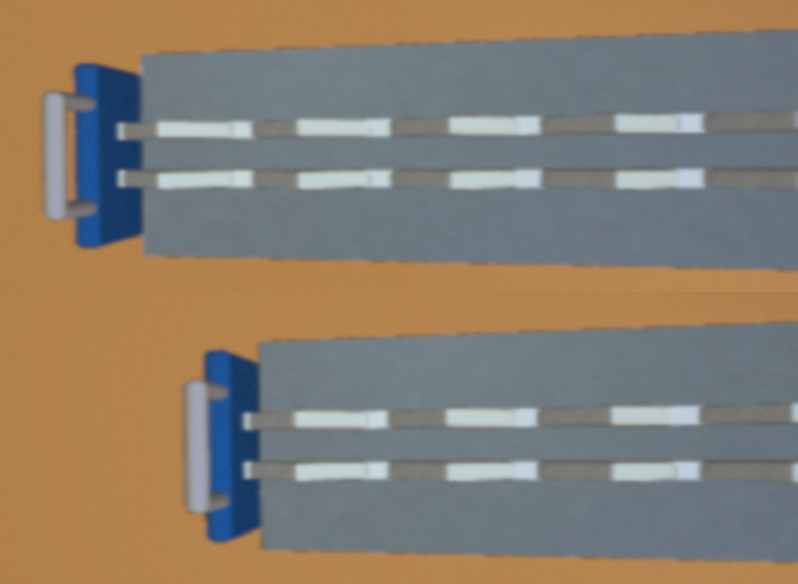

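```bash
python3 - <<'E'
from h import *
c1=np.load("pics/r1.npz"); c2=np.load("pics/r2.npz")
f=lambda x,y:(250+y/2.25,265-x/3)
# teeth (x', y far? two bars) top bar, bottom bar
t1=[(124,131,178),(242,129,179),(380,127,179),(528.5,124,178.5),(692,123,178.5)]
t2=[(248,421-292,469-292),(378,419-292,471-292),(525,416.5-292,471-292),(689,414-292,471-292)]
for k in (1,2):
    X=tri(c1,[f(t[0],t[k]) for t in t1[:0]]+[f(t[0],t[k]) for t in t1[0:4]],c2,[f(t[0],t[k]) for t in t2]); print("tri bar",k,X.round(1).tolist())
for c,t in ((c1,t1),(c2,t2)):
    for k in (1,2):
        X=np.array([ray(c,f(q[0],q[k]),52) for q in t]); s=np.polyfit(X[:,1],X[:,0],1)
        print("bar",k,X[:,:2].round(1).tolist(),"yaw",-s[0])
for c,g in ((c1,[157,298,450,615]),(c2,[295,446,612])):
    print([ray(c,f(q,152),35).round(1).tolist()[1] for q in g])
E
```

```text
tri bar 1 [[540.5, -347.8, 22.9], [540.0, -299.1, 31.1], [539.2, -249.7, 26.8], [538.6, -200.1, 34.0]]
tri bar 2 [[564.6, -347.7, 23.2], [564.5, -299.0, 31.4], [564.0, -249.7, 27.1], [563.0, -200.1, 34.3]]
bar 1 [[541.3, -337.3], [540.7, -294.4], [540.1, -247.7], [539.2, -201.2], [539.3, -154.1]] yaw 0.011891375078328584
bar 2 [[563.6, -337.3], [563.6, -294.3], [563.0, -247.7], [562.3, -201.2], [561.8, -154.1]] yaw 0.01054252817707682
bar 1 [[541.3, -341.4], [540.7, -297.3], [539.9, -251.2], [539.3, -203.8]] yaw 0.01518763498006851
bar 2 [[563.3, -341.3], [563.7, -297.3], [563.1, -251.2], [562.5, -203.8]] yaw 0.007087102425483369
[-330.5, -277.8, -225.5, -173.4]
[-327.9, -275.8, -223.2]
```

```bash
python3 - <<'E'
from h import *
for n in ("r1","r2"):
    c=np.load(f"pics/{n}.npz"); z=c["z_map"]
    for u in (305.5,329.5):
        out=[]
        for v in range(0,236,4):
            for uu in (int(u),):
                d=z[v,uu]; Xc=np.array([(uu-c["cx"])/c["fx"]*d,(v-c["cy"])/c["fy"]*d,d]); X=c["R"].T@(Xc-c["t"])
                out.append((round(X[1]),round(X[2]),int(c["pixels"][v,uu].mean())))
        print(n,u,out)
E
```

```text
r1 305.5 [(-126, 52, 139), (-128, 47, 116), (-131, 45, 116), (-134, 43, 114), (-136, 41, 117), (-139, 38, 116), (-141, 34, 116), (-144, 32, 114), (-147, 29, 183), (-151, 29, 205), (-155, 32, 190), (-159, 34, 198), (-164, 41, 198), (-168, 44, 199), (-172, 48, 198), (-176, 51, 173), (-179, 48, 122), (-182, 45, 119), (-185, 40, 120), (-188, 38, 118), (-192, 35, 119), (-195, 33, 116), (-199, 30, 207), (-203, 30, 204), (-207, 33, 200), (-211, 38, 202), (-215, 41, 203), (-219, 44, 202), (-223, 48, 203), (-226, 50, 153), (-230, 47, 122), (-234, 44, 122), (-238, 38, 121), (-243, 35, 121), (-247, 30, 182), (-251, 29, 209), (-255, 32, 204), (-259, 35, 201), (-263, 37, 203), (-266, 44, 205), (-270, 46, 204), (-274, 50, 205), (-278, 48, 128), (-283, 43, 121), (-288, 38, 120), (-294, 34, 120), (-299, 29, 205), (-304, 30, 189), (-308, 32, 192), (-311, 37, 195), (-314, 41, 195), (-318, 43, 198), (-321, 47, 200), (-325, 50, 196), (-331, 45, 120), (-338, 38, 112), (-345, 31, 138), (-348, 35, 62), (-348, 48, 66)]
r1 329.5 [(-126, 51, 128), (-128, 47, 117), (-131, 46, 114), (-134, 45, 115), (-137, 42, 
[... 2232 characters left out ...]
 45, 119), (-234, 42, 119), (-237, 37, 119), (-241, 35, 117), (-244, 33, 117), (-248, 29, 204), (-252, 29, 209), (-256, 31, 201), (-260, 35, 203), (-264, 41, 202), (-268, 43, 204), (-271, 48, 203), (-275, 51, 180), (-279, 47, 122), (-283, 43, 122), (-287, 37, 121), (-292, 34, 119), (-296, 30, 156), (-300, 29, 211), (-304, 31, 195), (-308, 36, 203), (-312, 38, 205), (-316, 41, 206), (-319, 45, 205), (-323, 50, 205), (-327, 51, 135), (-332, 45, 120), (-337, 39, 122), (-343, 32, 122), (-348, 31, 135), (-348, 49, 69), (-352, 51, 88), (-349, 78, 132), (-352, 81, 168), (-380, 0, 120), (-385, -1, 129), (-390, -1, 130), (-396, -1, 128), (-401, 0, 129), (-406, 0, 128), (-411, 0, 128), (-416, 0, 128)]
```

```bash
python3 - <<'E'
from h import *
c1=np.load("pics/r1.npz"); c2=np.load("pics/r2.npz")
f=lambda x,y:(250+y/2.25,265-x/3)
t1=[(242,129,179),(380,127,179),(528.5,124,178.5),(692,123,178.5)]
t2=[(378,419-292,471-292),(525,416.5-292,471-292),(689,414-292,471-292)]
for c,t in ((c1,t1),(c2,t2)):
    X=np.array([ray(c,f(q[0],(q[1]+q[2])/2),29.5) for q in t]); s=np.polyfit(X[:,1],X[:,0],1); print(X.round(1)[:,:2].tolist(),-s[0],np.polyval(s,-225))
    # bars by brightness columns at valley rows
    for q in t:
        v=int(round(265-q[0]/3)); r=c["pixels"][v-1:v+2,290:350].mean((0,2)); w=np.where(r>165)[0]+290
        print(v,w.min(),w.max(), ray(c,((w.min()+w.max())/2,v),29.5).round(1)[:2])
E
```

```text
[[552.2, -299.4], [551.7, -249.5], [550.8, -199.8], [550.5, -149.4]] 0.011915233917226067 551.3118415504683
184 304 332 [ 551.7 -299.1]
138 303 332 [ 551.1 -249.1]
89 302 332 [ 550.6 -199.9]
34 301 332 [ 550.  -149.1]
[[552.3, -299.2], [551.6, -249.8], [550.9, -199.1]] 0.014162951773542 551.23947303354
139 303 332 [ 551.8 -299.2]
90 302 332 [ 551.1 -249.8]
35 301 332 [ 550.5 -198.8]
```

apply_moves:
  deltas:
    - {"xyz":[0.06,-0.005,0],"hand":0.085,"delta_rot":[0,0,0]}
    - {"xyz":[0.12,-0.01,0],"hand":0.085,"delta_rot":[0,0,0]}
    - {"xyz":[0.18,-0.015,0],"hand":0.085,"delta_rot":[0,0,0]}
    - {"xyz":[0.24,-0.02,0],"hand":0.085,"delta_rot":[0,0,0]}
    - {"xyz":[0.3,-0.03,0],"hand":0.085,"delta_rot":[0,0,0]}
    - {"xyz":[0.36,-0.03,0],"hand":0.085,"delta_rot":[0,0,0]}
    - {"xyz":[0.42,-0.04,0],"hand":0.085,"delta_rot":[0,0,0.05]}
    - {"xyz":[0.46,-0.05,0],"hand":0.085,"delta_rot":[0,0,0.1]}
    - {"xyz":[0.49,-0.05,0],"hand":0.085,"delta_rot":[0,0,0.2]}
    - {"xyz":[0.49,-0.05,0],"hand":0.085,"delta_rot":[0,0,0.2]}
    - {"xyz":[0.49,-0.05,0],"hand":0.085,"delta_rot":[0,0,0.2]}

```text
time: 2.88
position: [499.6, 150.1, 250.3]
tool_rot: [0.774, 0.634, 0.0, 0.0]
wrist_force: [-0.8, -0.1, -0.4]
width: 84.8
```

```bash
python3 cap.py b1
```

```text
{'time': np.float64(2.875), 'position': array([499.557, 150.13 , 250.272]), 'tool_rot': array([0.774, 0.634, 0.   , 0.   ]), 'wrist_force': array([-0.834, -0.082, -0.445]), 'width': np.float64(84.78)}
```

View pics/b1.png

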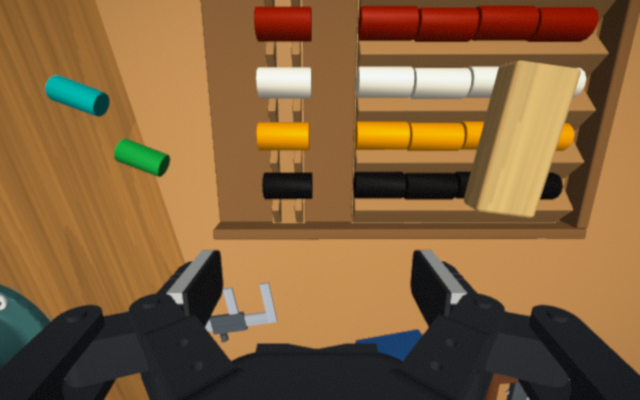

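```bash
cat > sticks.py <<'E'
import sys
from h import *
c=np.load(f"pics/{sys.argv[1]}.npz"); hsv=cv2.cvtColor(c["pixels"],cv2.COLOR_RGB2HSV); H,S,V=[hsv[...,i].astype(int) for i in range(3)]
M={"R":((H<6)|(H>174))&(S>150)&(V>60),"W":(S<50)&(V>150),"Y":(H>14)&(H<25)&(S>190)&(V>150),"K":(V<55)}
roi=eval(sys.argv[2]) if len(sys.argv)>2 else (240,325,0,215)
X=[]
for k,m in M.items():
    m=m.astype(np.uint8); m[:,:roi[0]]=0; m[:,roi[1]:]=0; m[:roi[2]]=0; m[roi[3]:]=0
    n,l,st,ce=cv2.connectedComponentsWithStats(m)
    if n<2: continue
    i=1+st[1:,4].argmax(); ys,xs=np.where(l==i); (cx,cy),wh,an=cv2.minAreaRect(np.c_[xs,ys].astype(np.float32))
    u0,v0,w,h,a=st[i]; z=c["z_map"]; p=(int(cx),int(cy)); d=z[p[1]-2:p[1]+3,p[0]-2:p[0]+3].mean()
    T=c["R"].T@(np.array([(cx-c["cx"])/c["fx"]*d,(cy-c["cy"])/c["fy"]*d,d])-c["t"])
    e0,e1=[ray(c,(q,cy),67) for q in(u0,u0+w)]
    A=ray(c,(cx,cy),53); print(k,(u0,v0,w,h,a),"rect",np.round([cx,cy],1),np.round(wh,1),round(an,1),"axis",A.round(1),"topdepth",T.round(1),"ends",e0.round(1)[:2],e1.round(1)[:2],"mid",((e0+e1)/2).round(1)[:2],"len",np.linalg.norm(e1-e0).round(1)); X.append(A)
X=np.array(X)
if len(X)>1:
    d=X[0]-X[-1]; print("yaw",np.arctan2(-d[0],d[1]),"mean",X.mean(0))
E
python3 sticks.py b1
```

```text
R (np.int32(255), np.int32(7), np.int32(56), np.int32(33), np.int32(1755)) rect [282.5  23. ] [32. 55.] 90.0 axis [498.2 297.7  53. ] topdepth [498.8 294.4  66.1] ends [475.6 298.8] [523.  289.3] mid [499.3 294.1] len 48.4
W (np.int32(256), np.int32(67), np.int32(55), np.int32(28), np.int32(1402)) rect [283.1  80.4] [54.5 26.4] 1.7 axis [487.8 250.   53. ] topdepth [488.8 248.7  65.7] ends [464.9 253.4] [513.7 243.6] mid [489.3 248.5] len 49.7
Y (np.int32(256), np.int32(122), np.int32(54), np.int32(27), np.int32(1358)) rect [282.5 135. ] [26. 53.] 90.0 axis [475.9 200.7  53. ] topdepth [477.4 201.4  65.7] ends [453.  206.3] [503.  196.3] mid [478.  201.3] len 51.0
K (np.int32(263), np.int32(173), np.int32(49), np.int32(26), np.int32(1222)) rect [287.  185.5] [25. 48.] 90.0 axis [469.  149.9  53. ] topdepth [470.7 152.5  65.5] ends [447.7 157.5] [495.1 148. ] mid [471.4 152.8] len 48.3
yaw -0.19539525689536277 mean [482.7301736  224.58346417  53.        ]
```

apply_moves:
  deltas:
    - {"xyz":[-0.0046,-0.0292,0.05],"hand":0.085,"delta_rot":[0,0,0]}
    - {"xyz":[-0.0046,-0.0292,0.1],"hand":0.085,"delta_rot":[0,0,0]}
    - {"xyz":[-0.0046,-0.0292,0.15],"hand":0.085,"delta_rot":[0,0,0]}
    - {"xyz":[-0.0046,-0.0292,0.18],"hand":0.085,"delta_rot":[0,0,0]}
    - {"xyz":[-0.0046,-0.0292,0.194],"hand":0.085,"delta_rot":[0,0,0]}
    - {"xyz":[-0.0046,-0.0292,0.194],"hand":0.085,"delta_rot":[0,0,0]}
    - {"xyz":[-0.0046,-0.0292,0.194],"hand":0.06,"delta_rot":[0,0,0]}
    - {"xyz":[-0.0046,-0.0292,0.194],"hand":0.04,"delta_rot":[0,0,0]}
    - {"xyz":[-0.0046,-0.0292,0.194],"hand":0.04,"delta_rot":[0,0,0]}
    - {"xyz":[-0.0046,-0.0292,0.194],"hand":0.04,"delta_rot":[0,0,0]}
    - {"xyz":[-0.0046,-0.0292,0.194],"hand":0.04,"delta_rot":[0,0,0]}
    - {"xyz":[-0.0046,-0.0292,0.194],"hand":0.04,"delta_rot":[0,0,0]}
  squeeze: 40

```text
time: 4.42
position: [471.7, 151.5, 57.9]
tool_rot: [0.774, 0.633, 0.001, 0.001]
wrist_force: [-0.8, 0.3, 6.5]
width: 49.1
```

apply_moves:
  deltas:
    - {"xyz":[0,0,-0.01],"hand":0.04,"delta_rot":[0,0,0]}
    - {"xyz":[0,0,-0.03],"hand":0.04,"delta_rot":[0,0,0]}
    - {"xyz":[0,0,-0.06],"hand":0.04,"delta_rot":[0,0,0]}
    - {"xyz":[0,0,-0.1],"hand":0.04,"delta_rot":[0,0,0]}
    - {"xyz":[0,0,-0.1],"hand":0.04,"delta_rot":[0,0,0]}

```text
time: 5.05
position: [472.7, 151.8, 160.3]
tool_rot: [0.774, 0.633, 0.004, 0.002]
wrist_force: [0.1, -0.6, -0.5]
width: 49.2
```

```bash
python3 cap.py g1
```

```text
{'time': np.float64(5.05), 'position': array([472.722, 151.831, 160.303]), 'tool_rot': array([0.774, 0.633, 0.004, 0.002]), 'wrist_force': array([ 0.059, -0.557, -0.485]), 'width': np.float64(49.212)}
```

View pics/g1.png

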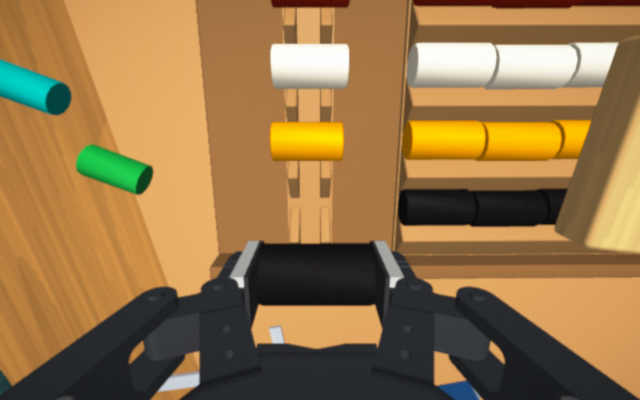

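```bash
python3 - <<'E'
from h import *
from workcell import env
from scipy.spatial.transform import Rotation as Ro
c=np.load("pics/g1.npz"); s=env.observe(); print(np.round(s["position"],1),np.round(s["tool_rot"],4),s["time"])
p=s["position"];T=Ro.from_quat(s["tool_rot"]).as_matrix()
for dz in(-8,-4,0): print(dz,(T.T@(ray(c,(315.5,273),p[2]+dz)-p)).round(1))
d=c["z_map"][271:276,312:319].mean(); print((T.T@(c["R"].T@(np.array([(315.5-c["cx"])/c["fx"]*d,(273-c["cy"])/c["fy"]*d,d])-c["t"])-p)).round(1),d)
E
```

```text
[471.4 151.5 157.8] [0.7741 0.633  0.0018 0.0009] 5.1
-8 [-4.   1.3  8. ]
-4 [-1.9  1.3  4. ]
0 [0.3 1.3 0. ]
[ 5.   1.3 -8.7] 129.90396
```

apply_moves:
  deltas:
    - {"xyz":[-0.02,0.008,0],"hand":0.04,"delta_rot":[0,0,-0.01]}
    - {"xyz":[-0.06,0.024,0],"hand":0.04,"delta_rot":[0,0,-0.03]}
    - {"xyz":[-0.105,0.042,0],"hand":0.04,"delta_rot":[0,0,-0.06]}
    - {"xyz":[-0.15,0.06,0],"hand":0.04,"delta_rot":[0,0,-0.09]}
    - {"xyz":[-0.2,0.08,0],"hand":0.04,"delta_rot":[0,0,-0.12]}
    - {"xyz":[-0.25,0.1,0],"hand":0.04,"delta_rot":[0,0,-0.15]}
    - {"xyz":[-0.3,0.12,0],"hand":0.04,"delta_rot":[0,0,-0.18]}
    - {"xyz":[-0.35,0.14,0],"hand":0.04,"delta_rot":[0,0,-0.2]}
    - {"xyz":[-0.395,0.158,0],"hand":0.04,"delta_rot":[0,0,-0.212]}
    - {"xyz":[-0.4254,0.1693,0],"hand":0.04,"delta_rot":[0,0,-0.212]}
    - {"xyz":[-0.4254,0.1693,0],"hand":0.04,"delta_rot":[0,0,-0.212]}
    - {"xyz":[-0.4254,0.1693,0],"hand":0.04,"delta_rot":[0,0,-0.212]}

```text
time: 6.6
position: [551.2, -298.3, 154.2]
tool_rot: [0.703, 0.711, -0.0, -0.002]
wrist_force: [-0.1, 0.8, -0.4]
width: 49.1
```

```bash
python3 cap.py p1; python3 -c "
from workcell import env; s=env.observe(); print(s['position'],s['time'])"
```

```text
{'time': np.float64(6.6), 'position': array([ 551.186, -298.331,  154.228]), 'tool_rot': array([ 0.703,  0.711, -0.   , -0.002]), 'wrist_force': array([-0.124,  0.8  , -0.371]), 'width': np.float64(49.127)}
[ 551.39842872 -297.99684438  154.73536182] 6.65
```

View pics/p1.png

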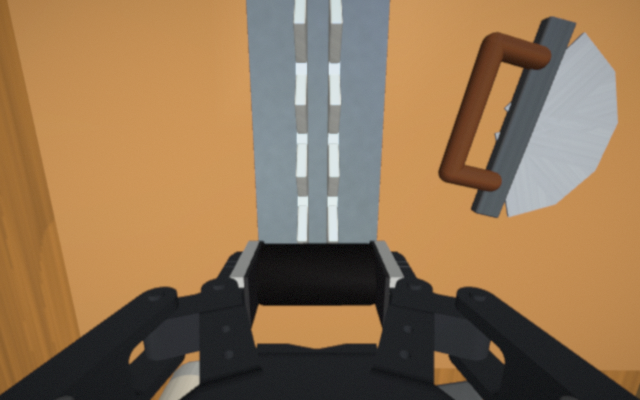

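apply_moves:
  deltas:
    - {"xyz":[0,0,0.04],"hand":0.04,"delta_rot":[0,0,0]}
    - {"xyz":[0,0,0.075],"hand":0.04,"delta_rot":[0,0,0]}
    - {"xyz":[0,0,0.092],"hand":0.04,"delta_rot":[0,0,0]}
    - {"xyz":[0,0,0.1],"hand":0.04,"delta_rot":[0,0,0]}
    - {"xyz":[0,0,0.1035],"hand":0.04,"delta_rot":[0,0,0]}
    - {"xyz":[0,0,0.1035],"hand":0.04,"delta_rot":[0,0,0]}
    - {"xyz":[0,0,0.1035],"hand":0.04,"delta_rot":[0,0,0]}
    - {"xyz":[0,0,0.1035],"hand":0.04,"delta_rot":[0,0,0]}

```text
time: 7.65
position: [552.4, -299.6, 53.5]
tool_rot: [0.703, 0.711, 0.0, 0.001]
wrist_force: [0.2, 0.2, 0.5]
width: 49.3
```

apply_moves:
  deltas:
    - {"xyz":[0,0,0.001],"hand":0.04,"delta_rot":[0,0,0]}
    - {"xyz":[0,0,0.002],"hand":0.04,"delta_rot":[0,0,0]}
    - {"xyz":[0,0,0.002],"hand":0.04,"delta_rot":[0,0,0]}

```text
time: 8.02
position: [552.5, -299.2, 52.9]
tool_rot: [0.703, 0.711, 0.001, 0.001]
wrist_force: [-1.9, 3.4, 7.3]
width: 49.5
```

apply_moves:
  deltas:
    - {"xyz":[0,0,0],"hand":0.052,"delta_rot":[0,0,0]}
    - {"xyz":[0,0,0],"hand":0.056,"delta_rot":[0,0,0]}
    - {"xyz":[0,0,0],"hand":0.064,"delta_rot":[0,0,0]}
    - {"xyz":[0,0,0],"hand":0.075,"delta_rot":[0,0,0]}
    - {"xyz":[0,0,0],"hand":0.08,"delta_rot":[0,0,0]}
    - {"xyz":[0,0,-0.01],"hand":0.08,"delta_rot":[0,0,0]}
    - {"xyz":[0,0,-0.05],"hand":0.08,"delta_rot":[0,0,0]}
    - {"xyz":[0,0,-0.1],"hand":0.085,"delta_rot":[0,0,0]}
    - {"xyz":[-0.05,0,-0.12],"hand":0.085,"delta_rot":[0,0,0]}
    - {"xyz":[-0.1,0,-0.12],"hand":0.085,"delta_rot":[0,0,0]}
    - {"xyz":[-0.1,0,-0.12],"hand":0.085,"delta_rot":[0,0,0]}
    - {"xyz":[-0.1,0,-0.12],"hand":0.085,"delta_rot":[0,0,0]}

```text
time: 9.52
position: [553.0, -399.0, 170.5]
tool_rot: [0.703, 0.711, 0.0, -0.0]
wrist_force: [-0.1, 0.5, 0.3]
width: 84.8
```

```bash
python3 cap.py q1
```

```text
{'time': np.float64(9.525), 'position': array([ 552.981, -398.969,  170.528]), 'tool_rot': array([ 0.703,  0.711,  0.   , -0.   ]), 'wrist_force': array([-0.118,  0.491,  0.271]), 'width': np.float64(84.835)}
```

View pics/q1.png

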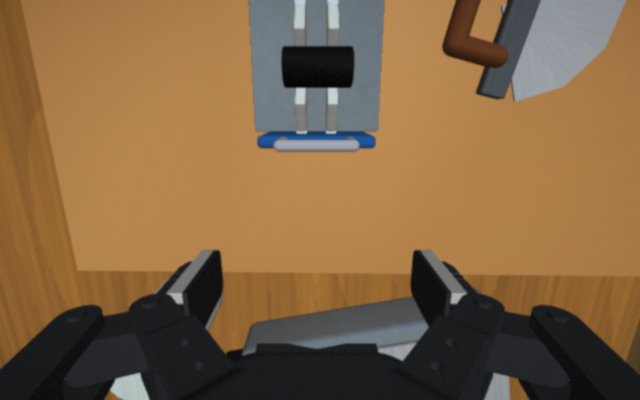

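apply_moves:
  deltas:
    - {"xyz":[0.03,-0.003,0],"hand":0.085,"delta_rot":[0,0,0]}
    - {"xyz":[0.085,-0.01,0],"hand":0.085,"delta_rot":[0,0,0.01]}
    - {"xyz":[0.145,-0.016,0],"hand":0.085,"delta_rot":[0,0,0.03]}
    - {"xyz":[0.205,-0.023,0],"hand":0.085,"delta_rot":[0,0,0.06]}
    - {"xyz":[0.265,-0.03,0],"hand":0.085,"delta_rot":[0,0,0.09]}
    - {"xyz":[0.325,-0.037,0],"hand":0.085,"delta_rot":[0,0,0.12]}
    - {"xyz":[0.385,-0.043,0],"hand":0.085,"delta_rot":[0,0,0.15]}
    - {"xyz":[0.445,-0.05,0],"hand":0.085,"delta_rot":[0,0,0.18]}
    - {"xyz":[0.505,-0.057,0],"hand":0.085,"delta_rot":[0,0,0.2]}
    - {"xyz":[0.56,-0.063,0],"hand":0.085,"delta_rot":[0,0,0.212]}
    - {"xyz":[0.6002,-0.0676,0],"hand":0.085,"delta_rot":[0,0,0.212]}
    - {"xyz":[0.6002,-0.0676,0],"hand":0.085,"delta_rot":[0,0,0.212]}

```text
time: 11.08
position: [476.5, 203.4, 170.7]
tool_rot: [0.772, 0.636, 0.0, -0.0]
wrist_force: [0.1, -1.0, -0.0]
width: 85.2
```

apply_moves:
  deltas:
    - {"xyz":[0,0,0.04],"hand":0.085,"delta_rot":[0,0,0]}
    - {"xyz":[0,0,0.08],"hand":0.085,"delta_rot":[0,0,0]}
    - {"xyz":[0,0,0.103],"hand":0.085,"delta_rot":[0,0,0]}
    - {"xyz":[0,0,0.114],"hand":0.085,"delta_rot":[0,0,0]}
    - {"xyz":[0,0,0.114],"hand":0.085,"delta_rot":[0,0,0]}
    - {"xyz":[0,0,0.114],"hand":0.06,"delta_rot":[0,0,0]}
    - {"xyz":[0,0,0.114],"hand":0.04,"delta_rot":[0,0,0]}
    - {"xyz":[0,0,0.114],"hand":0.04,"delta_rot":[0,0,0]}
    - {"xyz":[0,0,0.114],"hand":0.04,"delta_rot":[0,0,0]}
    - {"xyz":[0,0,0.114],"hand":0.04,"delta_rot":[0,0,0]}
    - {"xyz":[0,0,0.114],"hand":0.04,"delta_rot":[0,0,0]}

```text
time: 12.45
position: [479.2, 200.3, 58.1]
tool_rot: [0.774, 0.633, 0.001, 0.001]
wrist_force: [-1.1, -0.6, 6.3]
width: 49.7
```

apply_moves:
  deltas:
    - {"xyz":[0,0,-0.015],"hand":0.04,"delta_rot":[0,0,0]}
    - {"xyz":[0,0,-0.055],"hand":0.04,"delta_rot":[0,0,0]}
    - {"xyz":[-0.015,0.006,-0.1],"hand":0.04,"delta_rot":[0,0,0]}
    - {"xyz":[-0.06,0.023,-0.1],"hand":0.04,"delta_rot":[0,0,-0.03]}
    - {"xyz":[-0.11,0.0415,-0.1],"hand":0.04,"delta_rot":[0,0,-0.06]}
    - {"xyz":[-0.165,0.062,-0.1],"hand":0.04,"delta_rot":[0,0,-0.09]}
    - {"xyz":[-0.22,0.083,-0.1],"hand":0.04,"delta_rot":[0,0,-0.12]}
    - {"xyz":[-0.275,0.104,-0.1],"hand":0.04,"delta_rot":[0,0,-0.16]}
    - {"xyz":[-0.33,0.125,-0.1],"hand":0.04,"delta_rot":[0,0,-0.19]}
    - {"xyz":[-0.385,0.145,-0.1],"hand":0.04,"delta_rot":[0,0,-0.212]}
    - {"xyz":[-0.4257,0.1608,-0.1],"hand":0.04,"delta_rot":[0,0,-0.212]}
    - {"xyz":[-0.4257,0.1608,-0.1],"hand":0.04,"delta_rot":[0,0,-0.212]}

```text
time: 13.95
position: [551.1, -252.3, 156.4]
tool_rot: [0.704, 0.71, -0.0, 0.0]
wrist_force: [0.3, 0.3, -0.3]
width: 49.0
```

apply_moves:
  deltas:
    - {"xyz":[0,0,0],"hand":0.04,"delta_rot":[0,0,0]}
    - {"xyz":[0,0,0.04],"hand":0.04,"delta_rot":[0,0,0]}
    - {"xyz":[0,0,0.075],"hand":0.04,"delta_rot":[0,0,0]}
    - {"xyz":[0,0,0.092],"hand":0.04,"delta_rot":[0,0,0]}
    - {"xyz":[0,0,0.1],"hand":0.04,"delta_rot":[0,0,0]}
    - {"xyz":[0,0,0.104],"hand":0.04,"delta_rot":[0,0,0]}
    - {"xyz":[0,0,0.106],"hand":0.04,"delta_rot":[0,0,0]}
    - {"xyz":[0,0,0.106],"hand":0.04,"delta_rot":[0,0,0]}

```text
time: 14.95
position: [552.2, -249.1, 52.5]
tool_rot: [0.703, 0.711, 0.001, 0.001]
wrist_force: [-2.0, 2.4, 4.7]
width: 49.4
```

apply_moves:
  deltas:
    - {"xyz":[0,0,0],"hand":0.052,"delta_rot":[0,0,0]}
    - {"xyz":[0,0,0],"hand":0.056,"delta_rot":[0,0,0]}
    - {"xyz":[0,0,0],"hand":0.064,"delta_rot":[0,0,0]}
    - {"xyz":[0,0,0],"hand":0.075,"delta_rot":[0,0,0]}
    - {"xyz":[0,0,0],"hand":0.08,"delta_rot":[0,0,0]}
    - {"xyz":[0,0,-0.01],"hand":0.08,"delta_rot":[0,0,0]}
    - {"xyz":[0,0,-0.05],"hand":0.08,"delta_rot":[0,0,0]}
    - {"xyz":[0,0,-0.1],"hand":0.085,"delta_rot":[0,0,0]}
    - {"xyz":[0,0,-0.12],"hand":0.085,"delta_rot":[0,0,0]}

```text
time: 16.08
position: [552.9, -249.9, 175.9]
tool_rot: [0.703, 0.711, 0.001, 0.004]
wrist_force: [0.0, -0.0, -0.1]
width: 85.1
```

apply_moves:
  deltas:
    - {"xyz":[0.03,-0.003,0],"hand":0.085,"delta_rot":[0,0,0.01]}
    - {"xyz":[0.08,-0.009,0],"hand":0.085,"delta_rot":[0,0,0.03]}
    - {"xyz":[0.135,-0.015,0],"hand":0.085,"delta_rot":[0,0,0.06]}
    - {"xyz":[0.19,-0.021,0],"hand":0.085,"delta_rot":[0,0,0.09]}
    - {"xyz":[0.245,-0.028,0],"hand":0.085,"delta_rot":[0,0,0.12]}
    - {"xyz":[0.3,-0.034,0],"hand":0.085,"delta_rot":[0,0,0.15]}
    - {"xyz":[0.355,-0.04,0],"hand":0.085,"delta_rot":[0,0,0.18]}
    - {"xyz":[0.41,-0.046,0],"hand":0.085,"delta_rot":[0,0,0.2]}
    - {"xyz":[0.46,-0.052,0],"hand":0.085,"delta_rot":[0,0,0.212]}
    - {"xyz":[0.4989,-0.0563,0],"hand":0.085,"delta_rot":[0,0,0.212]}
    - {"xyz":[0.4989,-0.0563,0],"hand":0.085,"delta_rot":[0,0,0.212]}
    - {"xyz":[0.4989,-0.0563,0],"hand":0.085,"delta_rot":[0,0,0.212]}

```text
time: 17.58
position: [489.2, 248.7, 171.0]
tool_rot: [0.774, 0.633, 0.0, 0.0]
wrist_force: [-0.8, 0.1, 0.4]
width: 84.8
```

apply_moves:
  deltas:
    - {"xyz":[0,0,0.04],"hand":0.085,"delta_rot":[0,0,0]}
    - {"xyz":[0,0,0.08],"hand":0.085,"delta_rot":[0,0,0]}
    - {"xyz":[0,0,0.103],"hand":0.085,"delta_rot":[0,0,0]}
    - {"xyz":[0,0,0.114],"hand":0.085,"delta_rot":[0,0,0]}
    - {"xyz":[0,0,0.114],"hand":0.085,"delta_rot":[0,0,0]}
    - {"xyz":[0,0,0.114],"hand":0.06,"delta_rot":[0,0,0]}
    - {"xyz":[0,0,0.114],"hand":0.04,"delta_rot":[0,0,0]}
    - {"xyz":[0,0,0.114],"hand":0.04,"delta_rot":[0,0,0]}
    - {"xyz":[0,0,0.114],"hand":0.04,"delta_rot":[0,0,0]}
    - {"xyz":[0,0,0.114],"hand":0.04,"delta_rot":[0,0,0]}
    - {"xyz":[0,0,0.114],"hand":0.04,"delta_rot":[0,0,0]}

```text
time: 18.95
position: [490.0, 249.4, 58.2]
tool_rot: [0.774, 0.633, 0.001, 0.001]
wrist_force: [-0.7, -1.3, 5.9]
width: 49.2
```

apply_moves:
  deltas:
    - {"xyz":[0,0,-0.015],"hand":0.04,"delta_rot":[0,0,0]}
    - {"xyz":[0,0,-0.055],"hand":0.04,"delta_rot":[0,0,0]}
    - {"xyz":[-0.015,0.005,-0.1],"hand":0.04,"delta_rot":[0,0,0]}
    - {"xyz":[-0.06,0.021,-0.1],"hand":0.04,"delta_rot":[0,0,-0.03]}
    - {"xyz":[-0.11,0.0385,-0.1],"hand":0.04,"delta_rot":[0,0,-0.06]}
    - {"xyz":[-0.165,0.058,-0.1],"hand":0.04,"delta_rot":[0,0,-0.09]}
    - {"xyz":[-0.22,0.077,-0.1],"hand":0.04,"delta_rot":[0,0,-0.12]}
    - {"xyz":[-0.275,0.096,-0.1],"hand":0.04,"delta_rot":[0,0,-0.16]}
    - {"xyz":[-0.33,0.116,-0.1],"hand":0.04,"delta_rot":[0,0,-0.19]}
    - {"xyz":[-0.385,0.135,-0.1],"hand":0.04,"delta_rot":[0,0,-0.212]}
    - {"xyz":[-0.427,0.1495,-0.1],"hand":0.04,"delta_rot":[0,0,-0.212]}
    - {"xyz":[-0.427,0.1495,-0.1],"hand":0.04,"delta_rot":[0,0,-0.212]}

```text
time: 20.45
position: [550.5, -202.1, 156.5]
tool_rot: [0.704, 0.71, -0.0, 0.0]
wrist_force: [-0.3, -0.1, -1.0]
width: 49.5
```

apply_moves:
  deltas:
    - {"xyz":[0,0,0],"hand":0.04,"delta_rot":[0,0,0]}
    - {"xyz":[0,0,0.04],"hand":0.04,"delta_rot":[0,0,0]}
    - {"xyz":[0,0,0.075],"hand":0.04,"delta_rot":[0,0,0]}
    - {"xyz":[0,0,0.092],"hand":0.04,"delta_rot":[0,0,0]}
    - {"xyz":[0,0,0.1],"hand":0.04,"delta_rot":[0,0,0]}
    - {"xyz":[0,0,0.104],"hand":0.04,"delta_rot":[0,0,0]}
    - {"xyz":[0,0,0.106],"hand":0.04,"delta_rot":[0,0,0]}
    - {"xyz":[0,0,0.106],"hand":0.04,"delta_rot":[0,0,0]}

```text
time: 21.45
position: [551.6, -199.0, 52.6]
tool_rot: [0.703, 0.711, 0.001, 0.001]
wrist_force: [-1.5, 3.0, 5.5]
width: 49.3
```

apply_moves:
  deltas:
    - {"xyz":[0,0,0],"hand":0.052,"delta_rot":[0,0,0]}
    - {"xyz":[0,0,0],"hand":0.056,"delta_rot":[0,0,0]}
    - {"xyz":[0,0,0],"hand":0.064,"delta_rot":[0,0,0]}
    - {"xyz":[0,0,0],"hand":0.075,"delta_rot":[0,0,0]}
    - {"xyz":[0,0,0],"hand":0.08,"delta_rot":[0,0,0]}
    - {"xyz":[0,0,-0.01],"hand":0.08,"delta_rot":[0,0,0]}
    - {"xyz":[0,0,-0.05],"hand":0.08,"delta_rot":[0,0,0]}
    - {"xyz":[0,0,-0.1],"hand":0.085,"delta_rot":[0,0,0]}
    - {"xyz":[0,0,-0.12],"hand":0.085,"delta_rot":[0,0,0]}

```text
time: 22.58
position: [552.4, -199.8, 175.8]
tool_rot: [0.703, 0.711, 0.001, 0.004]
wrist_force: [0.3, 0.6, -0.5]
width: 85.0
```

apply_moves:
  deltas:
    - {"xyz":[0.03,-0.003,0],"hand":0.085,"delta_rot":[0,0,0.01]}
    - {"xyz":[0.08,-0.007,0],"hand":0.085,"delta_rot":[0,0,0.03]}
    - {"xyz":[0.135,-0.012,0],"hand":0.085,"delta_rot":[0,0,0.06]}
    - {"xyz":[0.19,-0.017,0],"hand":0.085,"delta_rot":[0,0,0.09]}
    - {"xyz":[0.245,-0.022,0],"hand":0.085,"delta_rot":[0,0,0.12]}
    - {"xyz":[0.3,-0.027,0],"hand":0.085,"delta_rot":[0,0,0.15]}
    - {"xyz":[0.355,-0.032,0],"hand":0.085,"delta_rot":[0,0,0.18]}
    - {"xyz":[0.41,-0.037,0],"hand":0.085,"delta_rot":[0,0,0.2]}
    - {"xyz":[0.46,-0.042,0],"hand":0.085,"delta_rot":[0,0,0.212]}
    - {"xyz":[0.4968,-0.0457,0],"hand":0.085,"delta_rot":[0,0,0.212]}
    - {"xyz":[0.4968,-0.0457,0],"hand":0.085,"delta_rot":[0,0,0.212]}
    - {"xyz":[0.4968,-0.0457,0],"hand":0.085,"delta_rot":[0,0,0.212]}

```text
time: 24.08
position: [499.2, 296.7, 171.0]
tool_rot: [0.774, 0.633, 0.0, 0.0]
wrist_force: [0.1, 0.9, 0.5]
width: 84.8
```

apply_moves:
  deltas:
    - {"xyz":[0,0,0.04],"hand":0.085,"delta_rot":[0,0,0]}
    - {"xyz":[0,0,0.08],"hand":0.085,"delta_rot":[0,0,0]}
    - {"xyz":[0,0,0.103],"hand":0.085,"delta_rot":[0,0,0]}
    - {"xyz":[0,0,0.114],"hand":0.085,"delta_rot":[0,0,0]}
    - {"xyz":[0,0,0.114],"hand":0.085,"delta_rot":[0,0,0]}
    - {"xyz":[0,0,0.114],"hand":0.06,"delta_rot":[0,0,0]}
    - {"xyz":[0,0,0.114],"hand":0.04,"delta_rot":[0,0,0]}
    - {"xyz":[0,0,0.114],"hand":0.04,"delta_rot":[0,0,0]}
    - {"xyz":[0,0,0.114],"hand":0.04,"delta_rot":[0,0,0]}
    - {"xyz":[0,0,0.114],"hand":0.04,"delta_rot":[0,0,0]}
    - {"xyz":[0,0,0.114],"hand":0.04,"delta_rot":[0,0,0]}

```text
time: 25.45
position: [500.0, 297.5, 58.2]
tool_rot: [0.774, 0.633, 0.001, 0.001]
wrist_force: [-1.5, -1.0, 5.2]
width: 49.4
```

apply_moves:
  deltas:
    - {"xyz":[0,0,-0.015],"hand":0.04,"delta_rot":[0,0,0]}
    - {"xyz":[0,0,-0.055],"hand":0.04,"delta_rot":[0,0,0]}
    - {"xyz":[-0.015,0.005,-0.1],"hand":0.04,"delta_rot":[0,0,0]}
    - {"xyz":[-0.06,0.0195,-0.1],"hand":0.04,"delta_rot":[0,0,-0.03]}
    - {"xyz":[-0.11,0.036,-0.1],"hand":0.04,"delta_rot":[0,0,-0.06]}
    - {"xyz":[-0.165,0.0535,-0.1],"hand":0.04,"delta_rot":[0,0,-0.09]}
    - {"xyz":[-0.22,0.0715,-0.1],"hand":0.04,"delta_rot":[0,0,-0.12]}
    - {"xyz":[-0.275,0.0895,-0.1],"hand":0.04,"delta_rot":[0,0,-0.16]}
    - {"xyz":[-0.33,0.107,-0.1],"hand":0.04,"delta_rot":[0,0,-0.19]}
    - {"xyz":[-0.385,0.125,-0.1],"hand":0.04,"delta_rot":[0,0,-0.212]}
    - {"xyz":[-0.4269,0.1388,-0.1],"hand":0.04,"delta_rot":[0,0,-0.212]}
    - {"xyz":[-0.4269,0.1388,-0.1],"hand":0.04,"delta_rot":[0,0,-0.212]}

```text
time: 26.95
position: [550.2, -151.8, 156.6]
tool_rot: [0.705, 0.71, -0.0, 0.0]
wrist_force: [-0.5, -0.5, 1.0]
width: 49.4
```

apply_moves:
  deltas:
    - {"xyz":[0,0,0],"hand":0.04,"delta_rot":[0,0,0]}
    - {"xyz":[0,0,0.04],"hand":0.04,"delta_rot":[0,0,0]}
    - {"xyz":[0,0,0.075],"hand":0.04,"delta_rot":[0,0,0]}
    - {"xyz":[0,0,0.092],"hand":0.04,"delta_rot":[0,0,0]}
    - {"xyz":[0,0,0.1],"hand":0.04,"delta_rot":[0,0,0]}
    - {"xyz":[0,0,0.104],"hand":0.04,"delta_rot":[0,0,0]}
    - {"xyz":[0,0,0.106],"hand":0.04,"delta_rot":[0,0,0]}
    - {"xyz":[0,0,0.106],"hand":0.04,"delta_rot":[0,0,0]}

```text
time: 27.95
position: [551.3, -149.3, 52.2]
tool_rot: [0.703, 0.711, 0.001, 0.001]
wrist_force: [-0.6, -0.7, 3.5]
width: 49.2
```

Release, rise, and back off to y ≈ -290 at z 250 to view all four.

apply_moves:
  deltas:
    - {"xyz":[0,0,0],"hand":0.052,"delta_rot":[0,0,0]}
    - {"xyz":[0,0,0],"hand":0.056,"delta_rot":[0,0,0]}
    - {"xyz":[0,0,0],"hand":0.064,"delta_rot":[0,0,0]}
    - {"xyz":[0,0,0],"hand":0.075,"delta_rot":[0,0,0]}
    - {"xyz":[0,0,0],"hand":0.08,"delta_rot":[0,0,0]}
    - {"xyz":[0,0,-0.01],"hand":0.08,"delta_rot":[0,0,0]}
    - {"xyz":[0,0,-0.05],"hand":0.08,"delta_rot":[0,0,0]}
    - {"xyz":[0,0,-0.1],"hand":0.085,"delta_rot":[0,0,0]}
    - {"xyz":[0,0,-0.15],"hand":0.085,"delta_rot":[0,0,0]}
    - {"xyz":[0,0,-0.2],"hand":0.085,"delta_rot":[0,0,0]}

```text
time: 29.2
position: [550.1, -148.8, 253.2]
tool_rot: [0.703, 0.711, 0.0, 0.001]
wrist_force: [0.8, -0.9, -0.1]
width: 84.7
```

apply_moves:
  deltas:
    - {"xyz":[-0.05,0,0],"hand":0.085,"delta_rot":[0,0,0]}
    - {"xyz":[-0.1,0,0],"hand":0.085,"delta_rot":[0,0,0]}
    - {"xyz":[-0.14,0,0],"hand":0.085,"delta_rot":[0,0,0]}
    - {"xyz":[-0.14,0,0],"hand":0.085,"delta_rot":[0,0,0]}
    - {"xyz":[-0.14,0,0],"hand":0.085,"delta_rot":[0,0,0]}
    - {"xyz":[-0.14,0,0],"hand":0.085,"delta_rot":[0,0,0]}

```text
time: 29.95
position: [552.2, -287.6, 251.1]
tool_rot: [0.702, 0.712, 0.0, 0.0]
wrist_force: [-0.6, 0.2, -0.5]
width: 85.1
```

```bash
python3 cap.py f1; sed 's/53)/47)/; s/,67)/,61)/' sticks.py > s2.py; python3 s2.py f1 "(285,355,0,215)" | cut -c1-400
python3 - <<'E'
from workcell import optics
import cv2
for n in("scene","side"): cv2.imwrite(f"pics/{n}1.png",cv2.resize(optics.capture(n)["pixels"][90:330,200:440] if n=="scene" else optics.capture(n)["pixels"][80:320,220:460],(480,480))[...,::-1])
E
```

```text
{'time': np.float64(29.95), 'position': array([ 552.194, -287.637,  251.086]), 'tool_rot': array([0.702, 0.712, 0.   , 0.   ]), 'wrist_force': array([-0.581,  0.18 , -0.511]), 'width': np.float64(85.079)}
R (np.int32(291), np.int32(17), np.int32(54), np.int32(32), np.int32(1580)) rect [317.5  32.5] [31. 53.] 90.0 axis [ 551.7 -149.5   47. ] topdepth [ 551.7 -152.2   59.9] ends [ 528.1 -152.8] [ 576.2 -152.1] mid [ 552.1 -152.5] len 48.1
W (np.int32(290), np.int32(75), np.int32(54), np.int32(26), np.int32(1322)) rect [316.5  87.5] [25. 53.] 90.0 axis [ 551.5 -197.8   47. ] topdepth [ 551.5 -198.7   59.8] ends [ 526.8 -199.1] [ 577.  -198.4] mid [ 551.9 -198.8] len 50.2
Y (np.int32(292), np.int32(129), np.int32(50), np.int32(24), np.int32(1152)) rect [316.5 140.5] [23. 49.] 90.0 axis [ 552.2 -248.6   47. ] topdepth [ 552.1 -247.5   59.4] ends [ 528.4 -247.7] [ 576.9 -247. ] mid [ 552.6 -247.4] len 48.5
K (np.int32(293), np.int32(177), np.int32(48), np.int32(26), np.int32(1149)) rect [316.5 189.5] [25. 47.] 90.0 axis [ 552.9 -299.7   47. ] topdepth [ 552.8 -296.7   59.4] ends [ 529.1 -296.6] [ 577.6 -295.9] mid [ 553.3 -296.3] len 48.5
yaw 0.007817078134037004 mean [ 552.0479915 -223.8959521   47.       ]
```

View pics/f1.png

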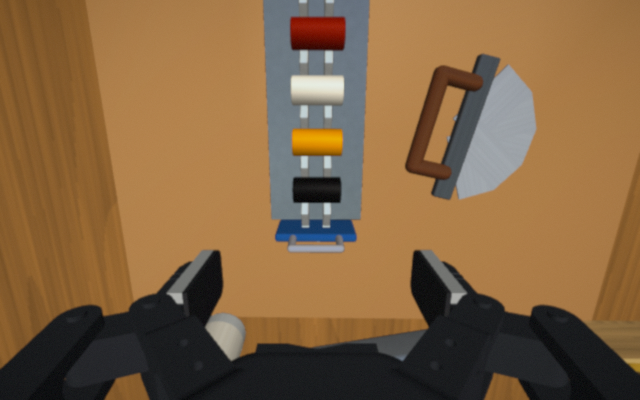

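View pics/scene1.png

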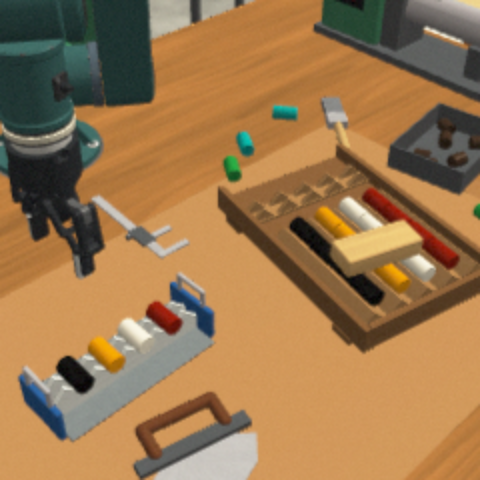

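```bash
python3 -c "
from workcell import order; print(order.sign_off())"
```

```text
the job is handed in; nothing more can be done
None
```

All four loose sticks are in the rack, one to a groove. From left to right they are red, white, yellow, black, matching the lanes on the board. I handed the job in at about 30 s on the robot's clock.

The last wrist and scene pictures show:

| Check | Measured | Allowed |
|---|---|---|
| Offset along the groove from my rack estimate | about 1–2 mm | 12 mm |
| Offset across the groove | about 2 mm or less, at the text's seated height of 47 mm | 8 mm |
| Axis height from the depth map (tops at 59.4–59.9 mm) | about 46 mm, against a nominal 47 mm | 5 mm |
| Row direction against the rack's own yaw | 0.008 rad against about 0.012 rad | 0.15 rad |

- **Contact:** The gripper was about 200 mm clear of the sticks, with no notable force. No stick fell and no look-alike was touched.
- **Disagreement 1:** My first reading of the rack took the groove bottoms for tooth tops, which gave a 46.5 mm pitch instead of 50 mm. The depth map corrected that before I placed anything.
- **Disagreement 2:** The first rack centre, from the loop corners in the scene and side views, was 2–4 mm off the wrist-camera value. I used the wrist-camera value.

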